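# Lock the wheel control box with the slot key

### The job

The access cover of the pottery wheel's control box is still unlocked. Take the slot key from its wooden rest block, seat its blade in the slot of the cover's quarter-turn fastener and gently turn the fastener clockwise until it is fully home, touching the box only with the key and never forcing it. Then stand the key back upright in the pocket of its block, let go, and leave the other things on the table undisturbed.

Things in the scene. Friction and masses are not known exactly. Their poses are not given: they have to be found in the camera images.
- box: Grey painted steel control box, fixed to the table, 180 (its x) x 140 (its y) x 85 mm high. Origin: centre of its underside; z up. In the middle of its top is a round 62 mm hole with a steel slotted fastener. Two black stub glands on its +x face, vent slits on its -x face. Two small dark ribs on the lid, beside the hole, lie along the box's y axis: the locked fastener's slot lines up with them.
- fastener_hole (a point): Centre of the hole in the box top, 89 mm above the table: the height of the fastener's top face at rest (4 mm proud of the lid). Axes as the box. The fastener is a steel disc of 44 mm diameter, a straight slot across its whole width through its centre, 5 mm wide, 6 mm deep, flat floor. It floats in the hole and lies off this point by some mm: up to 6 mm along the box's y, 2.5 mm along its x.
- hole_rim (a point): Centre of the hole at lid height (85 mm). The fastener's sideways offset is not reported: find the slot by feel or sight. It stays put until pushed sideways by about 6 N, then slides, at most 6 mm each way from the hole's centre along the box's y, 4 mm along its x. It sits on a spring: it begins to sink at about 1.9 N of push and is 5 mm down, on a hard stop, at about 5 N; it springs back up.
- cam (a joint): Angle (rad) of the slotted fastener about the vertical: 0 = slot along the box's x axis, growing clockwise seen from above, so the slot's heading is the box's yaw minus this value. Starts between 0.15 and 0.5. 1.571 = locked, at a hard stop, slot along the box's y. Friction about 0.08 Nm; it stays where it is left and turns whether pressed down or not.
- key: Slot key: dark wooden handle 26 (its x) x 20 (its y) x 55 mm tall, a steel blade under it 18 mm wide (its x), 3 mm thick (its y), 30 mm long. Origin: centre of the handle's underside, where the blade begins; z up along the handle. 60 to 110 g. Starts upright in the block, handle resting on its top. Half a turn makes no difference. Grasp it from above across the 20 mm thickness.
- key_tip (a point): Centre of the blade's lower end, 30 mm below the key's origin.
- block: Wooden rest block, fixed to the table, 90 (its x) x 70 (its y) x 45 mm high. Origin: centre of its underside. A pocket in the middle of its top, 24 mm (its x) x 9 mm (its y), 36 mm deep, takes the key's blade; the handle then rests on the block's top: key origin at 45 mm height, its x along the block's x (either way round).
- block_mouth (a point): Centre of the pocket's mouth, at the height of the block's top (45 mm). Axes as the block.
- bowl: Small white bowl, 80 mm across, 45 mm high; not to be disturbed. Origin at the centre of its underside.
- pail: Open metal pail, 124 mm across, 120 mm high; not to be disturbed. Origin at the centre of its underside.
- roller: Wooden rolling pin, 380 mm long, 56 mm thick, lying on the table; not to be disturbed. Origin at the middle of its underside.
There are look-alikes about, which are no part of the job. What is meant by the box is not green or orange, and is the larger of those in its own colour.

How it is judged:
On the way, in this order (a step that is already met when the one before it is completed fails the run):
1. the key is lifted out of its block (height (world z) of key_tip above 0.055 m), for 0.1 s.
2. the fastener is turned home with the key's blade in its slot (value of joint cam above 1.45 rad and horizontal distance between key_tip and fastener_hole below 0.014 m and height (world z) of key_tip below 0.0875 m and angle between key's own z axis and vertical below 0.2 rad), for 0.1 s.
At the end, for the whole second after the job is handed in: The fastener is at least 1.45 rad round (home is 1.571); the key stands released and at rest in the block's pocket, its origin within 8 mm sideways of the pocket's centre and below 49 mm height (seated is 45 mm), tilted less than 0.12 rad (value of joint cam above 1.45 rad and horizontal distance between key and block_mouth below 0.008 m and height (world z) of key below 0.049 m and angle between key's own z axis and vertical below 0.12 rad and linear speed of key below 0.02 m/s); the robot touches nothing.
It fails at once if the key is forced: more than 40 N between key and box or fastener (contact force between key and box above 40 N).
It fails at once if the fingers or the arm push on the box or its fastener (over 3 N) (contact force between any of the fingers, the arm and box above 3 N).
It fails at once if the bowl, the pail or the rolling pin is moved by more than 15 mm (distance of any of bowl, pail, roller from where it was at the start of the episode above 0.015 m).
It also fails if it takes over 67 s, if anything falls off the work surface, if the arm or the gripper's body presses on something with over 40 N, if the wrist force passes 120 N, or if a joint passes its speed limit or range.

### The arm

A 7-joint arm with a two-finger parallel gripper is mounted at the origin on the work surface. World frame = base frame: x ahead of the robot, y to its left, z up, the work surface at z = 0. Lengths are in m, angles in rad, forces in N, time in s.
With the tool pointing down it reaches from about 0.4 to 0.85 m from the base axis. Payload 10.4 kg.
Tool frame: the origin (TCP) lies midway between the tips of the shut fingers; the grasp point (between the pads) lies manip.pinch_z behind it (manip.pinch_z is the distance from the TCP to the grasp point, in m); z points along the fingers, y is the direction in which the jaws open and shut (so a half turn about z gives the same grasp; the last joint's range is limited). The gripper opens to 85 mm and grips with 20 to 120 N. Pads are 22 mm wide; open, the fingers measure 114 mm over their backs; the gripper's body (76 mm by 85 mm) begins 54 mm behind the grasp point. The pads swing forward as they close: fully open they stand 13 mm farther back than shut.
Start: joints at [1.194, 0.332, -0.065, 1.46, 0.022, 1.35, -0.088], TCP at [0.217, -0.586, 0.231] pointing down, gripper open.
Joint ranges: [-2.6, 2.6], [-0.5, 2.12], [-1.47, 1.34], [0.16, 2.42], [-1.27, 4.41], [0.06, 2.06], [-2.6, 2.6]. Speed limits (rad/s): [2.22, 2.22, 2.79, 2.79, 3.14, 3.14, 3.14].

### API

Orientations are given as a unit quaternion [x, y, z, w].
In Python, from workcell import manip gives the robot as it stands.
- The arm moves only by the shell command python3 -m handwheel 'ROWS' [FORCE]. ROWS is JSON, a list that holds one entry, the list of rows, each a list of 7 numbers: the shift along the tool's x, y, z in m, then the turn, a rotation vector about the tool's x, y, z in rad, then the finger opening in m, from 0 to 0.0854. In form: [[[tx, ty, tz, ax, ay, az, claw], ...]]. A call has 1 to 8 rows; each row is the pose to reach, as a shift and turn from the pose commanded when the call began, along the tool's axes at that moment; what a row does not reach only later rows make up. A row lasts 1/8 s, in which the tool goes at most 62.5 mm and 10.7 degrees, less where a joint would pass 70% of its speed; a pose out of reach is approached as far as the arm can. A call with a gripper value outside its range is refused whole. The fingers move at their own pace and stop on an object; FORCE is the grip in N (left out, the last holds). Time passes only in rows, so rows that repeat a pose let the fingers close. It gives the time, the measured TCP pose, the force and the opening at its end, in the units of the state.
- manip.get_obs(): the state, without advancing time (a new reading comes with each control period).
- manip.camera(name): name is "side" or "top" or "wrist"; returns the picture (400x640x3 uint8, blue, green, red); there is no depth.
- manip.calibration(name): a dict with "fx", "fy", "cx", "cy" (pixels), "k1" (the pictures are not rectified: a ray, as slopes to the right and down, at radius r is drawn at 1 + k1 r^2 times it, then the intrinsics apply), "view" (4x4, takes a point from world to camera coordinates); the wrist camera has in their place "tool_from_camera" (4x4, takes a point from camera to tool coordinates, whose origin is the TCP and whose axes are the flange's). Camera axes: x right, y up, looking along -z (the intrinsics and any distortion apply to the point x, -y, -z); pixel columns grow to the right and rows downward; lengths in m; the calibration is good to about 2 mm. A picture is of the moment at which its call begins: read the wrist's pose just before it. calibration takes no time and is no camera call.
- manip.hand_in(): hands the job in, once; it reports no verdict.
The state is a dict: "clock": time; "joint_pos": joint angles; "joint_velocities": joint speeds; "tau": joint torques, N m; "position": TCP position; "ee_rot": TCP orientation; "ft_force": force on the tool from outside, world axes, zero at the start; "torque": the same for the moment, N m; "grip_width": opening from 0.0 (shut) to 1.0 (fully open).
Only numpy, scipy, OpenCV 4.12 (cv2) and the standard library are available. Lean on these libraries where they do the work, as an engineer would, in place of code of your own. Each camera call takes 0.05 s, during which the arm holds its last target.

## Working session

There is one attempt and no reset: what is moved stays moved. The work goes in short steps, Python scripts to look and compute and a shell command to move; the robot and the scene stay as the last step left them, time stands still between calls to the robot, and variables do not carry over. Pictures are saved under pics/ and viewed, and the job is handed in when it is done.

```bash
ls; mkdir -p pics
python3 - <<'E'
from workcell import manip
import cv2
print(manip.get_obs()); print(manip.pinch_z)
for n in("top","side","wrist"):
    cv2.imwrite(f"pics/{n}0.png",manip.camera(n)); print(n,manip.calibration(n))
E
```

```text
pics
{'clock': 0.0, 'joint_pos': array([ 1.19439569,  0.33290075, -0.06466278,  1.46094303,  0.02158933,
        1.34992324, -0.08849111]), 'joint_velocities': array([-6.70948618e-04,  8.79024294e-04,  9.01618855e-04, -1.06385729e-05,
        2.30654664e-04, -1.15293969e-03, -2.14914607e-03]), 'tau': array([-2.75878174e-04, -6.25450230e+01,  4.88369528e-02, -3.91613746e+01,
        1.60568784e-02,  9.72759415e-03,  1.45346502e-05]), 'position': array([ 0.21638411, -0.58593665,  0.230497  ]), 'ee_rot': array([ 9.84394301e-01,  1.75975320e-01, -1.64933086e-04, -7.21159723e-04]), 'ft_force': array([ 0.442255  , -0.07453915,  0.27008474]), 'torque': array([-0.01414267, -0.02462576,  0.03502159]), 'grip_width': 0.9993527327071818}
0.0187
top {'fx': 517.443724015989, 'fy': 517.443724015989, 'cx': 320.6072902765165, 'cy': 197.7718903390948, 'k1': -0.09434435324942392, 'view': array([[ 0.00981129, -0.99994379,  0.00401906,  0.07575136],
       [ 0.98891825,  0.01029838,  0.14810349, -0.58747393],
       [-0.14813655,  0.00252143,  0.9889637 , -1.35121103],
       [ 0.        ,  0.        ,  
[... 213 characters left out ...]
07,  0.48102107],
       [ 0.45127863, -0.44031986,  0.77618685, -0.29165547],
       [-0.5406902 ,  0.55704323,  0.63036256, -1.16184261],
       [ 0.        ,  0.        ,  0.        ,  1.        ]])}
wrist {'fx': 282.3745714438211, 'fy': 282.3745714438211, 'cx': 321.6834023004542, 'cy': 199.40247482777878, 'k1': -0.02235448308023126, 'tool_from_camera': array([[-3.90201076e-04,  9.65886950e-01,  2.58963796e-01,
         6.50969187e-02],
       [ 9.99999513e-01,  6.11776629e-04, -7.75035661e-04,
         6.86521082e-04],
       [-9.07024829e-04,  2.58963367e-01, -9.65886718e-01,
        -1.42153067e-01],
       [ 0.00000000e+00,  0.00000000e+00,  0.00000000e+00,
         1.00000000e+00]])}
```

View pics/top0.png

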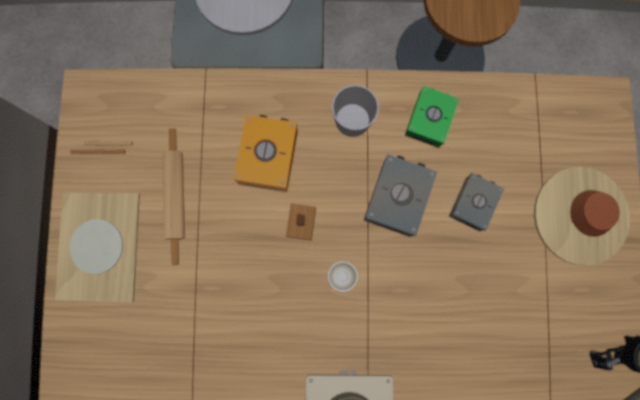

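View pics/side0.png

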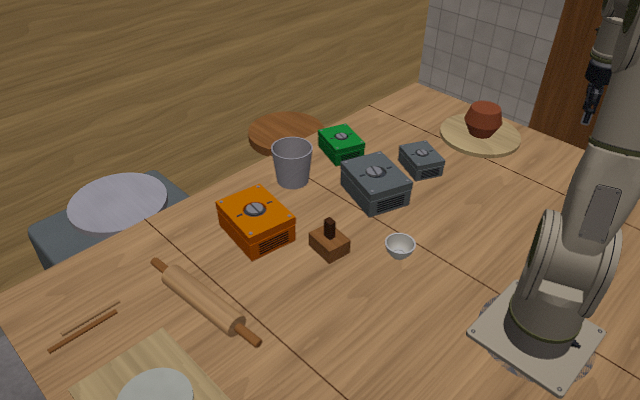

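View pics/wrist0.png

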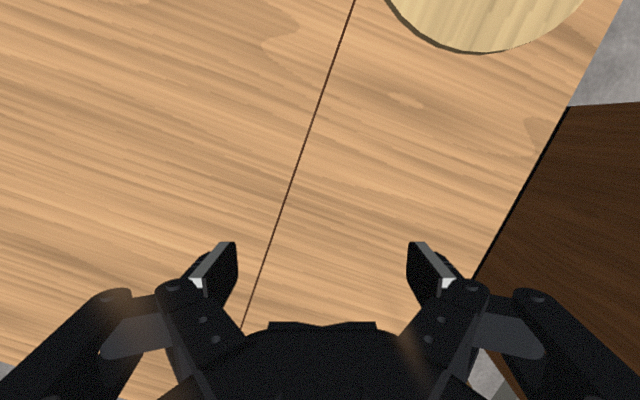

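The top view shows the larger grey box at about (401,195), the block and key at (301,222), the bowl at (343,277), the pail at (355,108) and the roller at (173,195). I'll measure these next.

```bash
cat > h.py <<'E'
from workcell import manip
import numpy as np, cv2
from scipy.spatial.transform import Rotation as R
def toolT(o=None):
    o=o or manip.get_obs(); T=np.eye(4); T[:3,:3]=R.from_quat(o["ee_rot"]).as_matrix(); T[:3,3]=o["position"]; return T
def camT(n,T=None):
    c=manip.calibration(n)
    return np.linalg.inv(c["view"]) if "view" in c else T@c["tool_from_camera"]
def ray(n,uv,W):
    c=manip.calibration(n); K=np.array([[c["fx"],0,c["cx"]],[0,c["fy"],c["cy"]],[0,0,1]])
    p=cv2.undistortPoints(np.array(uv,float).reshape(-1,1,2),K,np.array([c["k1"],0,0,0,0]))[:,0]
    d=np.c_[p[:,0],-p[:,1],-np.ones(len(p))]@W[:3,:3].T
    return W[:3,3],d
def onz(n,uv,z,W=None):
    W=camT(n) if W is None else W
    o,d=ray(n,uv,W); return o+d*((z-o[2])/d[:,2])[:,None]
def proj(n,P,W=None):
    W=camT(n) if W is None else W
    c=manip.calibration(n); q=(np.linalg.inv(W)@np.c_[np.atleast_2d(P),np.ones(len(np.atleast_2d(P)))].T).T
    x,y=q[:,0]/-q[:,2],-q[:,1]/-q[:,2]; s=1+c["k1"]*(x*x+y*y)
    return np.c_[c["fx"]*x*s+c["cx"],c["fy"]*y*s+c["cy"]]
E
python3 - <<'E'
import cv2
a=cv2.imread("pics/top0.png")
cv2.imwrite("pics/c1.png",cv2.resize(a[140:250,350:450],None,fx=5.4,fy=5.4,interpolation=2))
cv2.imwrite("pics/c2.png",cv2.resize(a[195:250,275:330],None,fx=8,fy=8,interpolation=2))
E
```

```text
(no output)
```

View pics/c1.png

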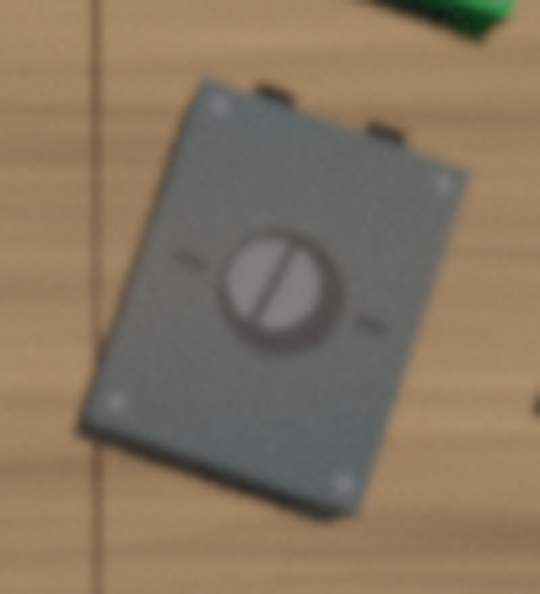

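View pics/c2.png

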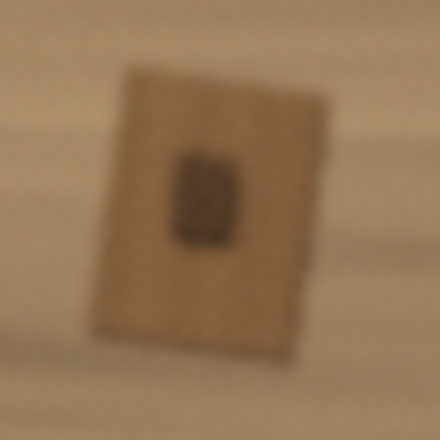

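Run:
```python
from h import *
W=camT("top"); print("cam",W[:3,3])
c=lambda pts,s,ox,oy:np.array(pts)/s-.5*(1-1/s)*0+[ox,oy]
b=c([(205,80),(468,172),(357,503),(90,415)],5.4,350,140)
B=onz("top",b,.085); print(B, np.linalg.norm(np.diff(B,axis=0),axis=1),B.mean(0))
e=(B[0]+B[1]-B[2]-B[3]);print("yaw",np.arctan2(e[1],e[0]))
s=c([(217,103),(443,183),(345,482),(117,400)],5.4,350,140)
S=onz("top",s,.085); print("screws",S.mean(0),np.linalg.norm(np.diff(S,axis=0),axis=1)); e=(S[0]+S[1]-S[2]-S[3]);print("yaw",np.arctan2(e[1],e[0]))
r=onz("top",c([(190,261),(371,326),(280,290)],5.4,350,140),.085); print("ribs",r,np.arctan2(*(r[0]-r[1])[[1,0]])-np.pi/2)
f=onz("top",c([(292,240),(260,316),(273,284)],5.4,350,140),.089); print("slot",f,np.arctan2(*(f[0]-f[1])[[1,0]]))
k=c([(128,66),(329,95),(293,350),(95,328)],8,275,195)
K=onz("top",k,.045); print(K,np.linalg.norm(np.diff(K,axis=0),axis=1),K.mean(0)); e=(K[0]+K[1]-K[2]-K[3]);print("yaw",np.arctan2(e[1],e[0]))
h=onz("top",c([(206,200)],8,275,195),.1); print("key",h)
print("bowl",onz("top",[(343,276)],.045),"pail",onz("top",[(355,100)],.12))
T=toolT();print(T)
```

```text
cam [0.38005673 0.08520412 1.42300115]
[[ 0.69765754 -0.0959007   0.085     ]
 [ 0.65313669 -0.22510189  0.085     ]
 [ 0.4900773  -0.16737533  0.085     ]
 [ 0.53149808 -0.03860991  0.085     ]] [0.13665671 0.17297606 0.1352635 ] [ 0.5930924  -0.13174696  0.085     ]
yaw -0.336108467020074
screws [ 0.59317683 -0.1319131   0.085     ] [0.11744231 0.15584518 0.11664232]
yaw -0.329916656453226
ribs [[ 0.60731357 -0.08760666  0.085     ]
 [ 0.57626236 -0.1756345   0.085     ]
 [ 0.59349665 -0.13140424  0.085     ]] -0.3391164701131266
slot [[ 0.61753544 -0.13696683  0.089     ]
 [ 0.58001363 -0.12085372  0.089     ]
 [ 0.59576794 -0.12738521  0.089     ]] -0.40561968169961393
[[0.57074511 0.16114862 0.045     ]
 [0.56162169 0.09348597 0.045     ]
 [0.47589421 0.10452437 0.045     ]
 [0.48251936 0.17057472 0.045     ]] [0.06827497 0.08643522 0.06638179] [0.52269509 0.13243342 0.045     ]
yaw -0.11710538439665687
key [[0.51995463 0.13227969 0.1       ]]
bowl [[0.37829117 0.02053486 0.045     ]] pail [[ 0.83631471 -0.00606444  0.12      ]]
[[ 9.38070707e-01  3.46443588e-01 -4.35592166e-04  2.16426343e-01]
 [ 3.46443854e-01 -9.38070208e-01  9.69763758e-04 -5.86030992e-01]
 [-7.26475987e-05 -1.06061520e-03 -9.99999435e-01  2.30706095e-01]
 [ 0.00000000e+00  0.00000000e+00  0.00000000e+00  1.00000000e+00]]
```

```bash
cat >> h.py <<'E'
def plan(pos,heading):
    """shift & rotvec in current tool axes for tool pointing down with tool x at heading"""
    T=toolT(); c,s=np.cos(heading),np.sin(heading)
    G=np.array([[c,s,0],[s,-c,0],[0,0,-1.]])
    sh=T[:3,:3].T@(np.array(pos)-T[:3,3]); rv=R.from_matrix(T[:3,:3].T@G).as_rotvec()
    print("shift",sh.round(4),"turn",rv.round(4)); return sh,rv
def st():
    o=manip.get_obs(); T=toolT(o)
    print("t",round(o["clock"],2),"pos",o["position"].round(4),"head",round(np.arctan2(T[1,0],T[0,0]),4),"tilt",T[:2,2].round(4),"F",o["ft_force"].round(2),"M",o["torque"].round(3),"grip",round(o["grip_width"],3))
E
python3 - <<'E'
from h import *
st(); plan((.60,-.13,.20),2.5)
E
```

```text
t 0.15 pos [ 0.2164 -0.586   0.2307] head 0.3538 tilt [-0.0004  0.001 ] F [ 0.4  -0.37  0.08] M [-0.032  0.021 -0.054] grip 0.999
shift [ 0.5178 -0.2949  0.031 ] turn [-7.0000e-04 -1.1000e-03 -2.1462e+00]
```

```bash
python3 -m handwheel '[[[0.518,-0.295,0.03,0,0,-2.146,0.0854],[0.518,-0.295,0.03,0,0,-2.146,0.0854],[0.518,-0.295,0.03,0,0,-2.146,0.0854],[0.518,-0.295,0.03,0,0,-2.146,0.0854],[0.518,-0.295,0.03,0,0,-2.146,0.0854],[0.518,-0.295,0.03,0,0,-2.146,0.0854],[0.518,-0.295,0.03,0,0,-2.146,0.0854],[0.518,-0.295,0.03,0,0,-2.146,0.0854]]]'; python3 -c "
from h import *
st(); plan((.60,-.13,.20),2.5)"
```

```text
clock: 1.15
position: [0.5389, -0.2026, 0.2061]
ee_rot: [0.598, 0.801, -0.0, 0.0]
ft_force: [1.0, -1.9, 0.0]
grip_width: 0.998
t 1.15 pos [ 0.5389 -0.2026  0.2061] head 1.8596 tilt [ 0.0001 -0.0003] F [ 1.03 -1.92  0.04] M [-0.026 -0.036 -0.023] grip 0.998
shift [0.0522 0.0792 0.0061] turn [-1.000e-04  3.000e-04 -6.404e-01]
```

```bash
python3 -m handwheel '[[[0.03,0.05,0.005,0,0,-0.6,0.0854],[0.03,0.05,0.005,0,0,-0.6,0.0854],[0.03,0.05,0.005,0,0,-0.6,0.0854],[0.03,0.05,0.005,0,0,-0.6,0.0854],[0.03,0.05,0.005,0,0,-0.6,0.0854]]]'; python3 -c "
from h import *
st(); cv2.imwrite('pics/w1.png',manip.camera('wrist'))"
```

```text
clock: 1.78
position: [0.5775, -0.1616, 0.2011]
ee_rot: [0.339, 0.941, -0.0, -0.0]
ft_force: [0.2, 0.3, -0.7]
grip_width: 1.0
t 1.77 pos [ 0.5775 -0.1616  0.2011] head 2.4503 tilt [-0.0002  0.    ] F [ 0.21  0.32 -0.7 ] M [ 0.072 -0.041 -0.055] grip 1.0
```

View pics/w1.png

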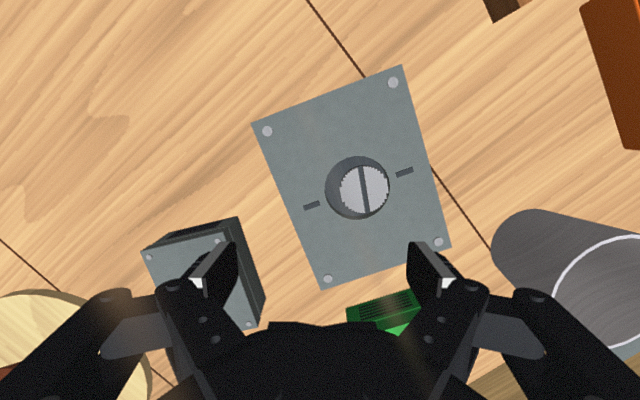

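The fastener is clear at about (363,189), with the ribs at (311,206) and (404,172) and the lid screws in sight.

```bash
python3 -c "
import cv2
a=cv2.imread('pics/w1.png')
cv2.imwrite('pics/w1c.png',cv2.resize(a[140:240,300:420],None,fx=6,fy=6,interpolation=2))"
```

```text
(no output)
```

View pics/w1c.png

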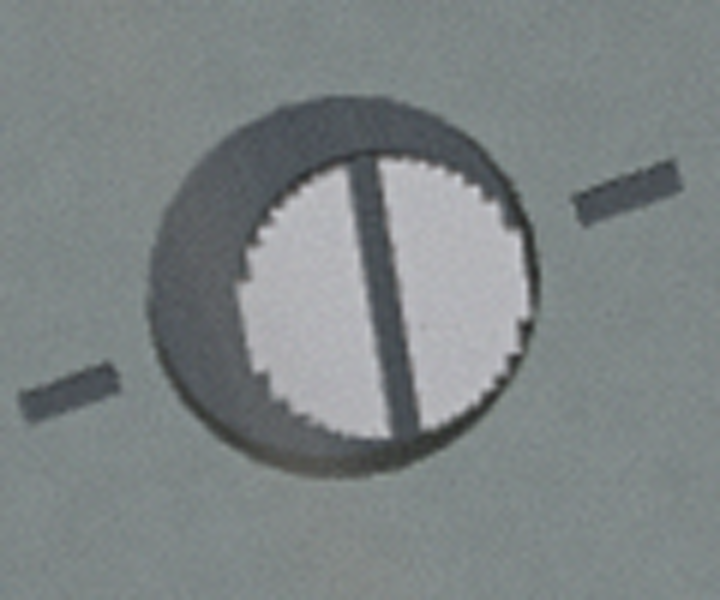

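Run:
```python
from h import *
T=toolT(); W=camT("wrist",T)
a=cv2.imread('pics/w1.png'); m=(a.min(2)>165).astype(np.uint8); m[:140]=0;m[240:]=0;m[:,:310]=0;m[:,420:]=0
m=cv2.morphologyEx(m,cv2.MORPH_CLOSE,np.ones((9,9)));(ce,ax,an)=cv2.fitEllipse(max(cv2.findContours(m,0,1)[0],key=len)); print(ce,ax)
f=onz("wrist",[ce,(300+363/6,140+158/6),(300+405/6,140+437/6),(300+384/6,140+298/6),(300+239/6,140+300/6),(300+530/6,140+290/6)],.089,W)
print("disc c",f[0],"slot",f[1],f[2],"L",np.linalg.norm(f[1]-f[2]),"head",np.arctan2(*(f[1]-f[2])[[1,0]]),"mid",f[3],"diam",np.linalg.norm(f[4]-f[5]))
S=onz("wrist",[(267,131),(393,83),(438.5,242),(327.5,279)],.085,W)
print("screws",S,S.mean(0),np.linalg.norm(np.diff(S,axis=0),axis=1)); e=S[0]+S[1]-S[2]-S[3]; print(np.arctan2(e[1],e[0]))
r=onz("wrist",[(300+70/6,140+392/6),(300+628/6,140+192/6),(300+344/6,140+287/6)],.085,W)
print("ribs",r[:2].mean(0),np.arctan2(*(r[0]-r[1])[[1,0]]),"hole",r[2])
st()
```

```text
(363.7247619628906, 189.25320434570312) (43.593345642089844, 46.49482727050781)
disc c [ 0.59699901 -0.128269    0.089     ] slot [ 0.57823905 -0.11757469  0.089     ] [ 0.61744552 -0.1394192   0.089     ] L 0.04488127527574402 head 2.6332644247749526 mid [ 0.59747295 -0.12831131  0.089     ] diam 0.04483164643850548
screws [[ 0.50082368 -0.16233576  0.085     ]
 [ 0.53997118 -0.05214006  0.085     ]
 [ 0.6880997  -0.10376344  0.085     ]
 [ 0.64952541 -0.214479    0.085     ]] [ 0.59460499 -0.13317957  0.085     ] [0.1169428  0.15686629 0.11724296]
2.805289950816699
ribs [ 0.59410795 -0.13268505  0.085     ] -1.9064139700915865 hole [ 0.59319058 -0.13217697  0.085     ]
t 1.82 pos [ 0.5775 -0.1616  0.2012] head 2.4501 tilt [-0.     -0.0001] F [-1.08  1.03  0.17] M [-0.031 -0.019  0.005] grip 1.001
```

```bash
python3 -c "
from h import *
plan((.5225,.1324,.19),3.025)"
```

```text
shift [0.2299 0.1914 0.0111] turn [-1.000e-04  0.000e+00 -5.749e-01]
```

```bash
python3 -m handwheel '[[[0.23,0.191,0.011,0,0,-0.575,0.0854],[0.23,0.191,0.011,0,0,-0.575,0.0854],[0.23,0.191,0.011,0,0,-0.575,0.0854],[0.23,0.191,0.011,0,0,-0.575,0.0854],[0.23,0.191,0.011,0,0,-0.575,0.0854],[0.23,0.191,0.011,0,0,-0.575,0.0854],[0.23,0.191,0.011,0,0,-0.575,0.0854],[0.23,0.191,0.011,0,0,-0.575,0.0854]]]'; python3 -c "
from h import *
st(); cv2.imwrite('pics/w2.png',manip.camera('wrist'))"
```

```text
clock: 2.82
position: [0.5216, 0.1307, 0.1901]
ee_rot: [0.058, 0.998, -0.0, 0.0]
ft_force: [-0.2, -0.2, 0.6]
grip_width: 0.999
t 2.83 pos [0.5216 0.1307 0.1901] head 3.0256 tilt [ 0.0001 -0.0005] F [-0.23 -0.18  0.56] M [-0.005 -0.031  0.026] grip 0.999
```

View pics/w2.png

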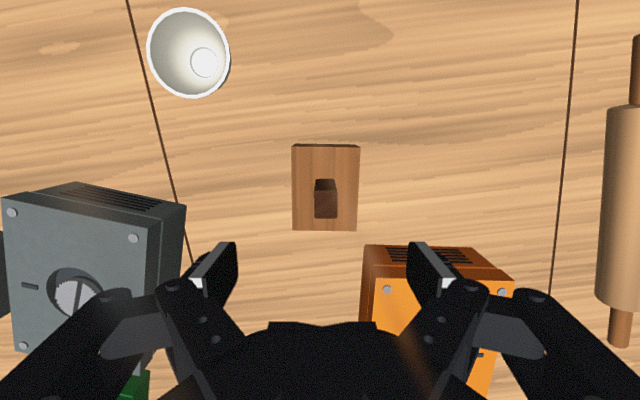

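```bash
python3 -c "
import cv2
a=cv2.imread('pics/w2.png')
cv2.imwrite('pics/w2c.png',cv2.resize(a[135:240,280:370],None,fx=6,fy=5.7,interpolation=2))
cv2.imwrite('pics/w2c.png',cv2.resize(a[138:238,280:370],None,fx=6,fy=6,interpolation=2))"
```

```text
(no output)
```

View pics/w2c.png

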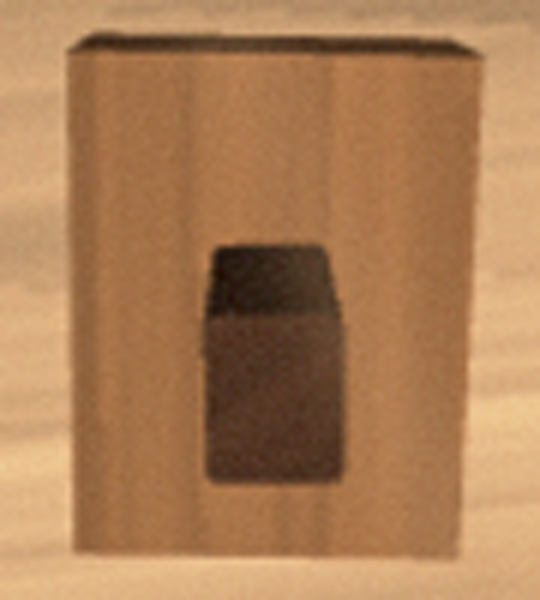

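Run:
```python
from h import *
T=toolT(); W=camT("wrist",T)
u=lambda l:[(280+x/6,138+y/6) for x,y in l]
B=onz("wrist",u([(70,50),(483,57),(461,557),(76,551)]),.045,W)
print(B,np.linalg.norm(np.diff(B,axis=0),axis=1),B.mean(0)); e=B[0]+B[1]-B[2]-B[3]; print("head",np.arctan2(e[1],e[0]))
K=onz("wrist",u([(206,314),(342,314),(344,482),(206,482)]),.1,W)
print(K.mean(0),np.linalg.norm(np.diff(K,axis=0),axis=1)); e=K[0]+K[1]-K[2]-K[3]; print("khead",np.arctan2(e[1],e[0]))
b=onz("wrist",u([(215,245),(322,245)]),.045,W); print("base edge",b)
print("in tool",(np.linalg.inv(T)@np.r_[K.mean(0),1]),(np.linalg.inv(T)@np.r_[B.mean(0),1]))
```

```text
[[0.47491356 0.10482831 0.045     ]
 [0.48405693 0.17336154 0.045     ]
 [0.57270929 0.16219865 0.045     ]
 [0.56351406 0.0931211  0.045     ]] [0.06914048 0.08935239 0.06968688] [0.52379846 0.1333774  0.045     ]
head 3.013276270513053
[0.52342598 0.13307698 0.1       ] [0.01913911 0.02493818 0.01994888]
khead 3.034943068076443
base edge [[0.51062652 0.12491271 0.045     ]
 [0.51275636 0.14321489 0.045     ]]
in tool [-0.00156171  0.00252318  0.09009404  1.        ] [-0.00189599  0.00288669  0.1450939   1.        ]
```

```bash
python3 -m handwheel '[[[-0.0017,0.0027,0.05,0,0,0.008,0.06],[-0.0017,0.0027,0.09,0,0,0.008,0.05],[-0.0017,0.0027,0.127,0,0,0.008,0.04],[-0.0017,0.0027,0.127,0,0,0.008,0.04],[-0.0017,0.0027,0.127,0,0,0.008,0.04]]]' 50; python3 -c "
from h import *
st(); cv2.imwrite('pics/w3.png',manip.camera('wrist'))"
```

```text
clock: 3.5
position: [0.5241, 0.1346, 0.0646]
ee_rot: [0.061, 0.998, 0.0, 0.001]
ft_force: [0.1, 0.1, 0.6]
grip_width: 0.464
t 3.5 pos [0.5241 0.1346 0.0646] head 3.0199 tilt [0.0014 0.0004] F [0.12 0.09 0.55] M [-0.007 -0.011 -0.038] grip 0.464
```

View pics/w3.png

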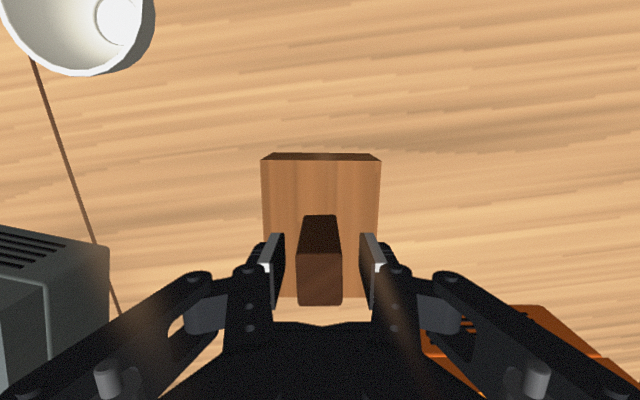

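The key handle (column 320) sits centred between the pads (columns 278 and 368), so I'll close.

```bash
python3 -m handwheel '[[[0,0,0,0,0,0,0.0],[0,0,0,0,0,0,0.0],[0,0,0,0,0,0,0.0],[0,0,0,0,0,0,0.0],[0,0,0,0,0,0,0.0],[0,0,0,0,0,0,0.0]]]' 50; python3 -c "
from h import *
st()"
```

```text
clock: 4.3
position: [0.5241, 0.1347, 0.0645]
ee_rot: [0.061, 0.998, -0.0, 0.001]
ft_force: [-1.1, -1.7, 7.6]
grip_width: 0.228
t 4.3 pos [0.5241 0.1347 0.0645] head 3.0205 tilt [ 0.0021 -0.0003] F [-1.06 -1.66  7.61] M [-0.24   0.273  0.029] grip 0.228
```

```bash
python3 -m handwheel '[[[0,0,-0.02,0,0,0,0.0],[0,0,-0.05,0,0,0,0.0],[0,0,-0.10,0,0,0,0.0],[0,0,-0.12,0,0,0,0.0],[0,0,-0.12,0,0,0,0.0],[0,0,-0.12,0,0,0,0.0]]]'; python3 -c "
from h import *
st(); cv2.imwrite('pics/w4.png',manip.camera('wrist')); s=manip.camera('side'); cv2.imwrite('pics/s4.png',s)
print(proj('side',[[.524,.134,.13],[.524,.134,.18]]))
cv2.imwrite('pics/s4c.png',cv2.resize(s[120:280,240:420],None,fx=3.7,fy=3.7,interpolation=2))"
```

```text
clock: 5.05
position: [0.5226, 0.1343, 0.1821]
ee_rot: [0.06, 0.998, -0.0, -0.001]
ft_force: [0.7, -1.2, -1.2]
grip_width: 0.229
t 5.05 pos [0.5226 0.1343 0.1821] head 3.0206 tilt [-0.0015 -0.0006] F [ 0.73 -1.19 -1.24] M [-0.02  0.01 -0.02] grip 0.229
[[329.56424705 210.70155644]
 [330.00097175 194.93572625]]
```

View pics/w4.png

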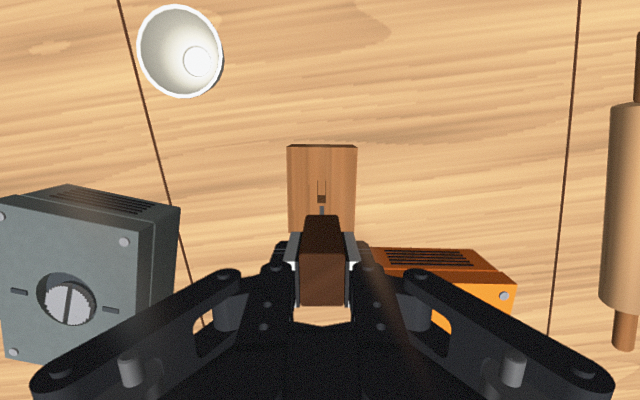

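View pics/s4c.png

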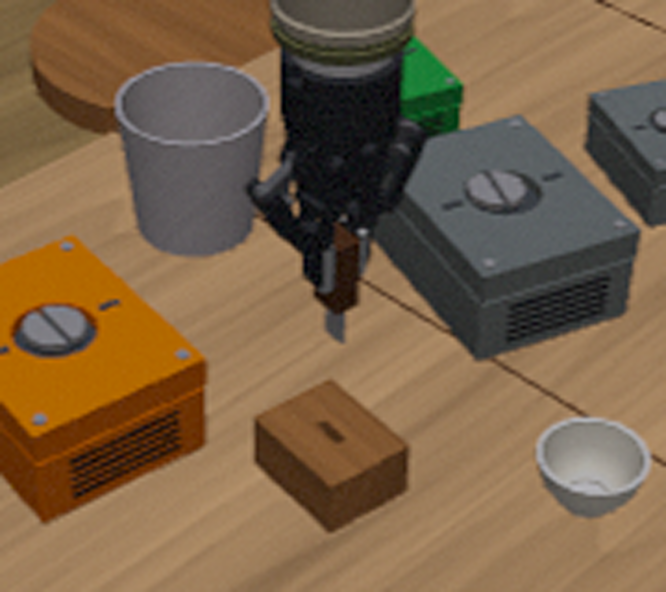

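```bash
python3 -c "
import cv2
a=cv2.imread('pics/w4.png')
cv2.imwrite('pics/w4c.png',cv2.resize(a[170:230,290:350],None,fx=10,fy=10,interpolation=0))"
```

```text
(no output)
```

View pics/w4c.png

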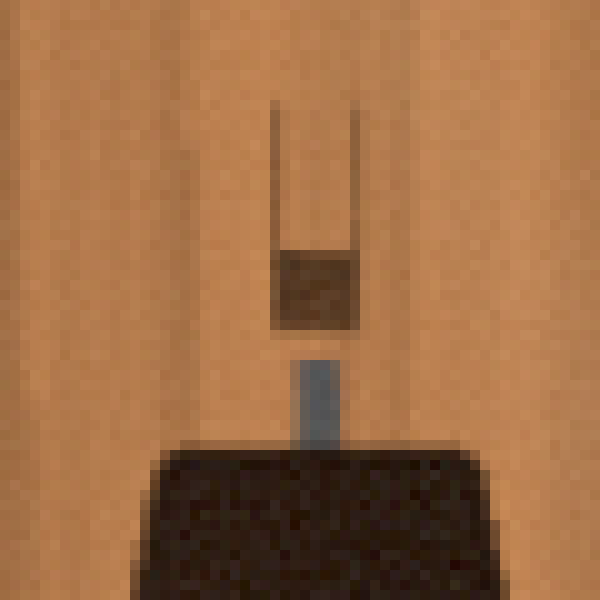

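Run:
```python
from h import *
T=toolT(); W=camT("wrist",T)
p=onz("wrist",[(319.5-.5,205.5),(324-.5,205.5),(321.3,205.5),(321.3,214.5)],.1326,W)
t=(np.linalg.inv(T)@np.c_[p,np.ones(4)].T).T[:,:3]; print("tip edge in tool",t.round(5))
# pocket mouth in wrist view
q=onz("wrist",[(290+31.5-.5,170+10-.5),(290+31.5-.5,170+33-.5)],.045,W); print("pocket ends?",q)
```

```text
tip edge in tool [[ 0.00948 -0.00281  0.04924]
 [ 0.00948  0.00036  0.04924]
 [ 0.00948 -0.00119  0.04924]
 [ 0.00281 -0.0012   0.04923]]
pocket ends? [[0.51091397 0.13402261 0.045     ]
 [0.53470641 0.1311123  0.045     ]]
```

Run:
```python
from h import *
h=2.633; c,s=np.cos(h),np.sin(h); G=np.array([[c,s],[s,-c]])
p=np.array([.597,-.1283])-G@[.0005,-.0012]; print(p)
plan((*p,.165),h); print(proj('wrist',[[.597,-.1283,.089]],camT('wrist',toolT())))
```

```text
[ 0.59802105 -0.12749536]
shift [-0.1066 -0.2509  0.0167] turn [-0.001  -0.002   0.3879]
[[ 66.71028791 305.60439528]]
```

```bash
python3 -m handwheel '[[[-0.1066,-0.2509,0.0,-0.001,-0.002,0.388,0.0],[-0.1066,-0.2509,0.0,-0.001,-0.002,0.388,0.0],[-0.1066,-0.2509,0.0,-0.001,-0.002,0.388,0.0],[-0.1066,-0.2509,0.0,-0.001,-0.002,0.388,0.0],[-0.1066,-0.2509,0.0,-0.001,-0.002,0.388,0.0],[-0.1066,-0.2509,0.0167,-0.001,-0.002,0.388,0.0],[-0.1066,-0.2509,0.0167,-0.001,-0.002,0.388,0.0],[-0.1066,-0.2509,0.0167,-0.001,-0.002,0.388,0.0]]]'; python3 -c "
from h import *
st(); a=manip.camera('wrist');cv2.imwrite('pics/w5.png',a); cv2.imwrite('pics/w5c.png',cv2.resize(a[150:230,260:380],None,fx=6,fy=6,interpolation=0))"
```

```text
clock: 6.15
position: [0.5986, -0.1251, 0.1664]
ee_rot: [0.25, 0.968, 0.001, 0.001]
ft_force: [-0.2, 0.3, -1.0]
grip_width: 0.229
t 6.15 pos [ 0.5986 -0.1251  0.1664] head 2.6356 tilt [0.0018 0.0009] F [-0.2   0.33 -1.03] M [ 0.039 -0.013  0.007] grip 0.229
```

View pics/w5c.png

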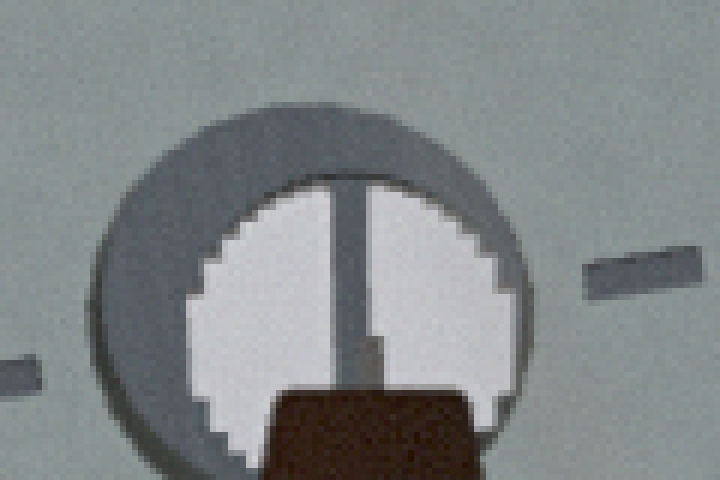

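Run:
```python
from h import *
T=toolT(); W=camT("wrist",T); Ti=np.linalg.inv(T)
f=lambda uv,z:(Ti@np.c_[onz("wrist",uv,z,W),np.ones(len(uv))].T).T[:,:3].round(5)
u=lambda l:[(260+x/6-.5,150+y/6-.5) for x,y in l]
print("slot",f(u([(347.5,180),(348.5,230),(348.5,300),(349,385)]),.089))
print("disc L/R",f(u([(187,300),(516,300),(348,180)]),.089))
print("tip",f(u([(371.5,336),(360,340),(383,340)]),T[2,3]-.0495))
st();
```

```text
slot [[ 0.02226 -0.00419  0.07773]
 [ 0.0155  -0.00409  0.07775]
 [ 0.00586 -0.00413  0.07776]
 [-0.00614 -0.00411  0.07779]]
disc L/R [[ 0.00588 -0.02585  0.07773]
 [ 0.00585  0.01839  0.0778 ]
 [ 0.02226 -0.00413  0.07773]]
tip [[ 0.00908 -0.001    0.04948]
 [ 0.00859 -0.00235  0.04948]
 [ 0.00859  0.00036  0.04948]]
t 6.2 pos [ 0.5988 -0.1255  0.1668] head 2.6352 tilt [0.0025 0.0005] F [ 0.26  0.3  -0.54] M [-0.001  0.032 -0.   ] grip 0.231
```

```bash
python3 -m handwheel '[[[0,-0.003,0.012,0,0,0,0.0],[0,-0.003,0.012,0,0,0,0.0],[0,-0.003,0.012,0,0,0,0.0],[0,-0.003,0.012,0,0,0,0.0]]]'
python3 - <<'E'
from h import *
st(); a=manip.camera('wrist');cv2.imwrite('pics/w6.png',a); cv2.imwrite('pics/w6c.png',cv2.resize(a[150:230,260:380],None,fx=6,fy=6,interpolation=0))
E
```

```text
clock: 6.7
position: [0.5975, -0.1298, 0.1548]
ee_rot: [0.252, 0.968, 0.0, 0.001]
ft_force: [-0.2, -0.2, 0.1]
grip_width: 0.229
t 6.7 pos [ 0.5975 -0.1298  0.1548] head 2.6328 tilt [0.0027 0.0002] F [-0.16 -0.24  0.06] M [0.009 0.028 0.033] grip 0.229
```

View pics/w6c.png

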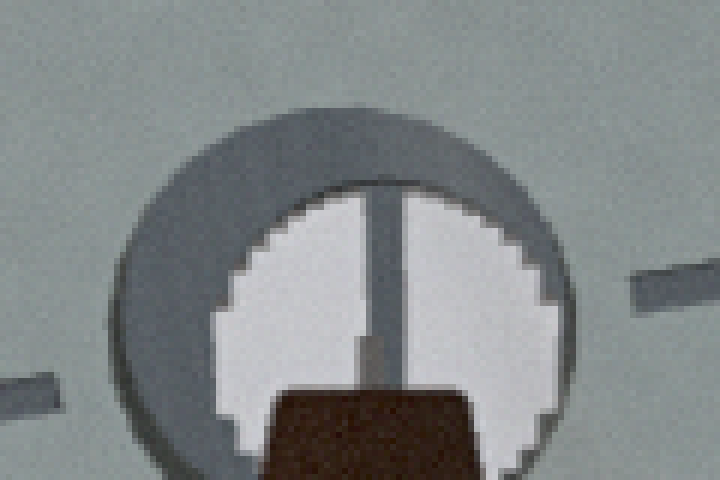

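```bash
python3 -m handwheel '[[[0,0,0,0,0,0,0.0],[0,0,0,0,0,0,0.0]]]'
cat > meas.py <<'E'
from h import *
import sys
T=toolT(); st(); W=camT("wrist",T); Ti=np.linalg.inv(T)
a=manip.camera('wrist');cv2.imwrite(sys.argv[1],a); cv2.imwrite(sys.argv[1][:-4]+'c.png',cv2.resize(a[150:230,260:380],None,fx=6,fy=6,interpolation=0))
f=lambda uv,z:(Ti@np.c_[onz("wrist",uv,z,W),np.ones(len(uv))].T).T[:,:3].round(5)
g=a.min(2).astype(int)
for r in (185,190,195,200):
    row=g[r,270:370]; br=np.where(row>140)[0]
    if len(br)<5: continue
    d=np.where(np.diff(br)>3)[0]
    for i in d:
        l,rr=270+br[i]+.5,270+br[i+1]-.5; print(r,"slot cols",l,rr,"tool y",f([((l+rr)/2,r)],.089)[0,:2])
E
python3 meas.py pics/w7.png
```

```text
clock: 7.0
position: [0.5974, -0.1298, 0.1546]
ee_rot: [0.252, 0.968, 0.0, 0.001]
ft_force: [0.2, 1.2, -1.3]
grip_width: 0.225
t 7.0 pos [ 0.5974 -0.1298  0.1546] head 2.6328 tilt [0.0024 0.0002] F [ 0.21  1.18 -1.32] M [-0.017  0.026 -0.005] grip 0.225
185 slot cols 280.5 310.5 tool y [ 0.02045 -0.02048]
185 slot cols 320.5 327.5 tool y [0.02043 0.00093]
185 slot cols 336.5 350.5 tool y [0.02043 0.01558]
190 slot cols 270.5 277.5 tool y [ 0.0166  -0.03682]
190 slot cols 278.5 304.5 tool y [ 0.01659 -0.0236 ]
190 slot cols 320.5 327.5 tool y [0.01658 0.00094]
190 slot cols 343.5 358.5 tool y [0.01657 0.02133]
195 slot cols 278.5 298.5 tool y [ 0.0127  -0.02599]
195 slot cols 320.5 327.5 tool y [0.01268 0.00094]
195 slot cols 349.5 355.5 tool y [0.01267 0.02257]
200 slot cols 277.5 298.5 tool y [ 0.00877 -0.02649]
200 slot cols 320.5 327.5 tool y [0.00875 0.00095]
200 slot cols 349.5 361.5 tool y [0.00874 0.02497]
```

View pics/w7c.png

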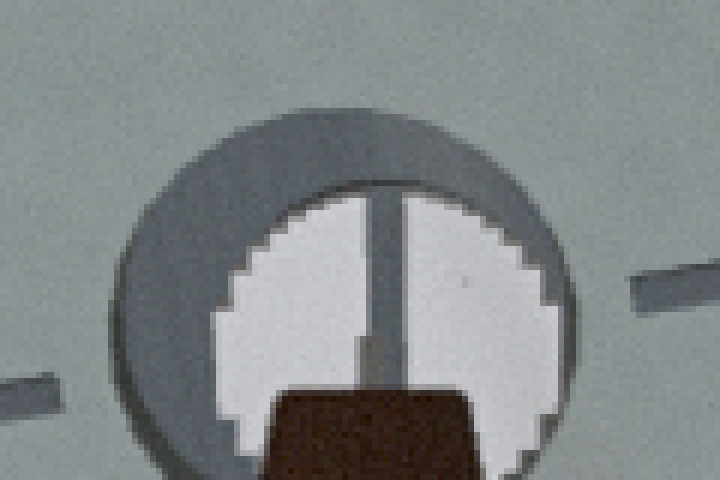

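```bash
python3 -m handwheel '[[[0.002,0.002,0.008,0,0,0,0.0],[0.002,0.002,0.008,0,0,0,0.0],[0.002,0.002,0.008,0,0,0,0.0],[0.002,0.002,0.008,0,0,0,0.0]]]'; python3 meas.py pics/w8.png | grep -v "28\|29.*29"
python3 - <<'E'
from h import *
T=toolT();W=camT("wrist",T);Ti=np.linalg.inv(T)
f=lambda uv,z:(Ti@np.c_[onz("wrist",uv,z,W),np.ones(len(uv))].T).T[:,:3].round(5)
print(f([(324,180)],.089))
E
```

```text
clock: 7.55
position: [0.5966, -0.1272, 0.1466]
ee_rot: [0.252, 0.968, 0.0, 0.001]
ft_force: [-0.8, 0.7, -0.3]
grip_width: 0.229
190 slot cols 278.5 307.5 tool y [ 0.01845 -0.02163]
190 slot cols 317.5 324.5 tool y [ 0.01844 -0.0013 ]
190 slot cols 334.5 354.5 tool y [0.01843 0.01576]
190 slot cols 355.5 362.5 tool y [0.01843 0.02629]
195 slot cols 317.5 324.5 tool y [ 0.0147  -0.00131]
200 slot cols 274.5 297.5 tool y [ 0.01093 -0.02697]
200 slot cols 317.5 324.5 tool y [ 0.01092 -0.00131]
200 slot cols 347.5 362.5 tool y [0.0109  0.02362]
[[0.02582 0.00086 0.05758]]
```

View pics/w8c.png

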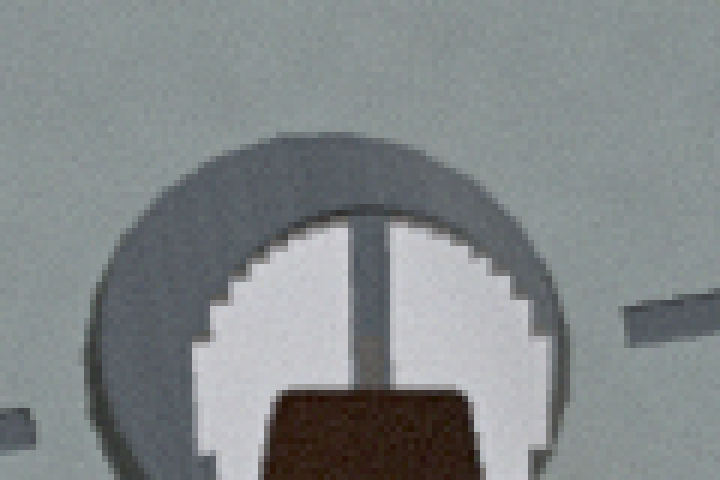

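```bash
python3 -m handwheel '[[[0,0,0.004,0,0,0,0.0],[0,0,0.007,0,0,0,0.0],[0,0,0.009,0,0,0,0.0],[0,0,0.0095,0,0,0,0.0],[0,0,0.0095,0,0,0,0.0]]]'; python3 meas.py pics/w9.png | grep "pos\|32"
```

```text
clock: 8.22
position: [0.5966, -0.1271, 0.137]
ee_rot: [0.252, 0.968, 0.0, 0.001]
ft_force: [-0.3, -0.3, -0.5]
grip_width: 0.228
t 8.22 pos [ 0.5966 -0.1271  0.137 ] head 2.6329 tilt [0.0023 0.0003] F [-0.34 -0.33 -0.52] M [ 0.037  0.024 -0.026] grip 0.228
195 slot cols 317.5 324.5 tool y [ 0.01712 -0.00128]
200 slot cols 317.5 324.5 tool y [ 0.01352 -0.00128]
```

View pics/w9c.png

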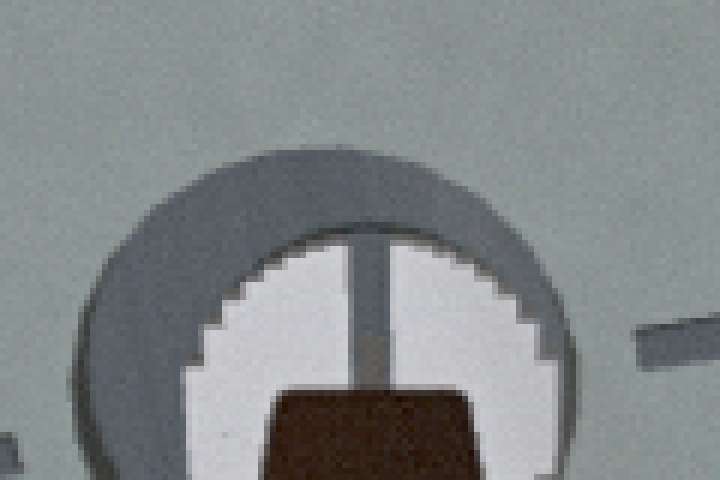

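```bash
python3 -m handwheel '[[[0,0,0.0015,0,0,0,0.0],[0,0,0.003,0,0,0,0.0],[0,0,0.0035,0,0,0,0.0],[0,0,0.0035,0,0,0,0.0]]]'; python3 meas.py pics/w10.png | grep "pos\|32"
```

```text
clock: 8.78
position: [0.5966, -0.1271, 0.1334]
ee_rot: [0.252, 0.968, 0.0, 0.001]
ft_force: [0.2, 0.0, -0.4]
grip_width: 0.224
t 8.78 pos [ 0.5966 -0.1271  0.1334] head 2.6328 tilt [0.0021 0.0003] F [ 0.17  0.04 -0.38] M [-0.052  0.02  -0.012] grip 0.224
195 slot cols 317.5 324.5 tool y [ 0.01801 -0.00126]
200 slot cols 317.5 324.5 tool y [ 0.01448 -0.00127]
```

```bash
python3 -m handwheel '[[[0,0,0,0,0,0.1,0.0],[0,0,0,0,0,0.2,0.0],[0,0,0,0,0,0.3,0.0],[0,0,0,0,0,0.4,0.0],[0,0,0,0,0,0.5,0.0],[0,0,0,0,0,0.5,0.0]]]'; python3 meas.py pics/w11.png | grep "pos"
```

```text
clock: 9.57
position: [0.5968, -0.1269, 0.1335]
ee_rot: [0.483, 0.876, 0.001, 0.001]
ft_force: [1.9, 0.0, -1.4]
grip_width: 0.226
t 9.57 pos [ 0.5968 -0.1269  0.1335] head 2.1337 tilt [0.0027 0.0002] F [ 1.91  0.03 -1.38] M [ 0.116 -0.347  0.056] grip 0.226
```

View pics/w11.png

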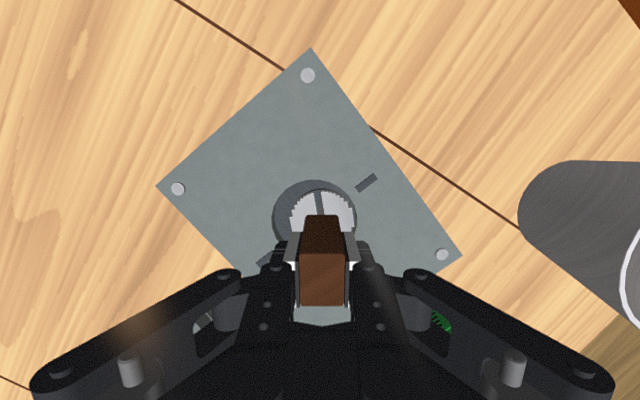

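The slot follows the blade with only about 2 N of side load. I'll continue.

```bash
python3 -m handwheel '[[[0,0,0,0,0,0.12,0.0],[0,0,0,0,0,0.24,0.0],[0,0,0,0,0,0.36,0.0],[0,0,0,0,0,0.48,0.0],[0,0,0,0,0,0.6,0.0],[0,0,0,0,0,0.7,0.0],[0,0,0,0,0,0.7,0.0]]]'; python3 meas.py pics/w12.png | grep "pos"
```

```text
clock: 10.5
position: [0.5971, -0.1269, 0.1336]
ee_rot: [0.753, 0.658, 0.001, 0.001]
ft_force: [4.3, -0.2, -2.5]
grip_width: 0.225
t 10.5 pos [ 0.5971 -0.1269  0.1336] head 1.4355 tilt [0.0035 0.0003] F [ 4.31 -0.21 -2.51] M [ 0.089 -0.98   0.063] grip 0.225
```

```bash
python3 -m handwheel '[[[0,0.0005,0,0,0,0.07,0.0],[0,0.0007,0,0,0,0.14,0.0],[0,0.0007,0,0,0,0.2,0.0],[0,0.0007,0,0,0,0.24,0.0],[0,0.0007,0,0,0,0.24,0.0]]]'; python3 meas.py pics/w13.png | grep "pos"
```

```text
clock: 11.18
position: [0.5974, -0.127, 0.1336]
ee_rot: [0.827, 0.563, 0.001, 0.001]
ft_force: [3.7, 0.4, -1.9]
grip_width: 0.227
t 11.18 pos [ 0.5974 -0.127   0.1336] head 1.1958 tilt [0.0025 0.0005] F [ 3.71  0.4  -1.86] M [ 0.278 -0.696  0.099] grip 0.227
```

View pics/w13.png

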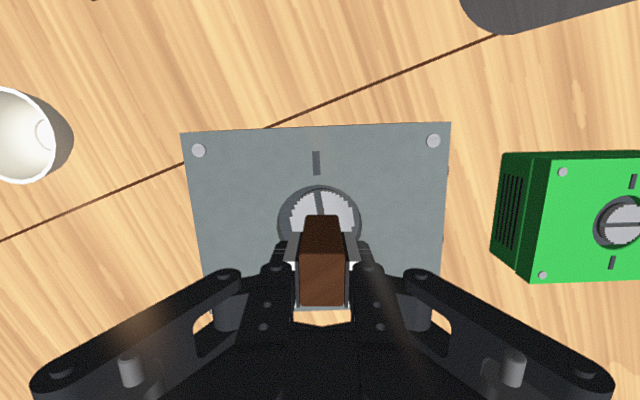

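View pics/w13c.png

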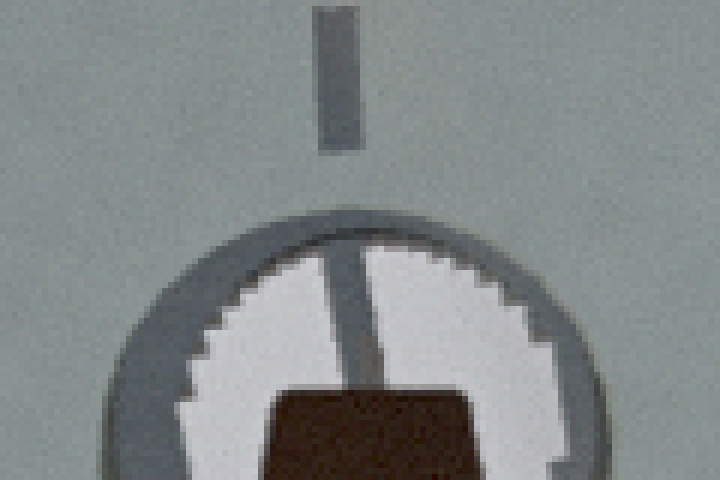

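```bash
python3 -m handwheel '[[[0,0,0,0,0,0.05,0.0],[0,0,0,0,0,0.09,0.0],[0,0,0,0,0,0.12,0.0],[0,0,0,0,0,0.12,0.0]]]'; python3 meas.py pics/w14.png | grep "pos"
```

```text
clock: 11.72
position: [0.5974, -0.1271, 0.1335]
ee_rot: [0.859, 0.512, 0.001, 0.0]
ft_force: [3.8, 1.8, -1.0]
grip_width: 0.228
t 11.72 pos [ 0.5974 -0.1271  0.1335] head 1.0739 tilt [0.0025 0.0004] F [ 3.83  1.81 -0.98] M [ 0.304 -0.83   0.055] grip 0.228
```

View pics/w14c.png

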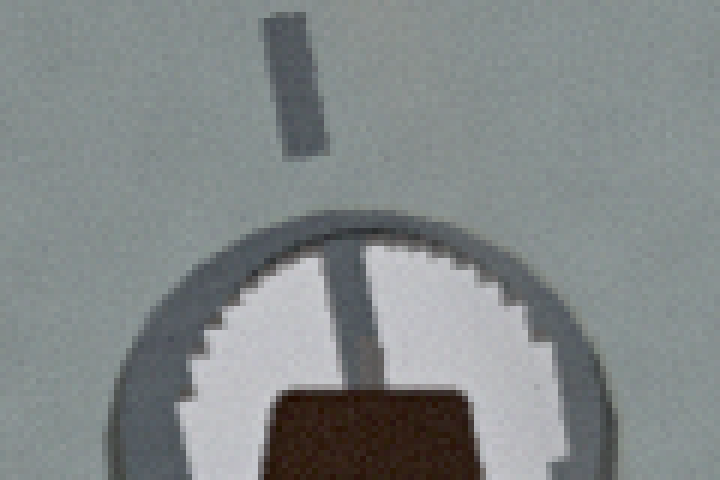

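```bash
python3 -m handwheel '[[[0,0,0,0,0,0.02,0.0],[0,0,0,0,0,0.04,0.0],[0,0,0,0,0,0.05,0.0],[0,0,0,0,0,0.05,0.0]]]'; python3 meas.py pics/w15.png | grep "pos"
```

```text
clock: 12.28
position: [0.5974, -0.1271, 0.1336]
ee_rot: [0.872, 0.489, 0.001, 0.0]
ft_force: [3.9, 1.6, -1.8]
grip_width: 0.231
t 12.28 pos [ 0.5974 -0.1271  0.1336] head 1.0229 tilt [0.0025 0.0003] F [ 3.88  1.56 -1.77] M [ 0.392 -1.121  0.187] grip 0.231
```

View pics/w15c.png

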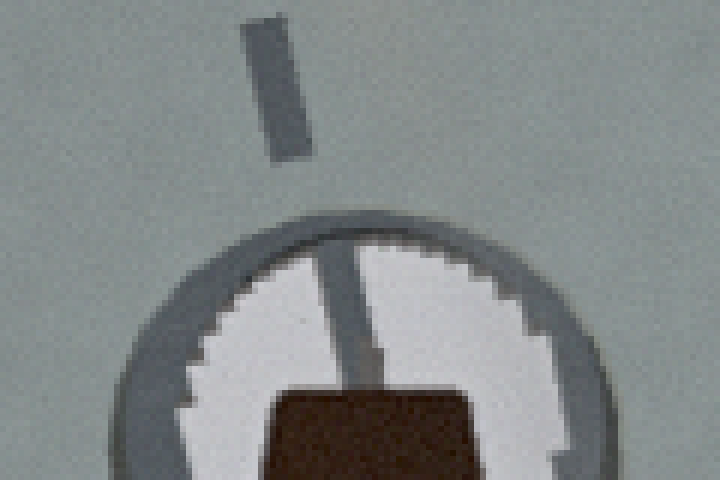

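The torque rose from 0.06 to 0.19 Nm and the slot lies parallel to the rib, so the fastener is at its stop. I'll back off into the slack to unload it, then lift.

```bash
python3 -m handwheel '[[[0,0,0,0,0,-0.06,0.0],[0,0,0,0,0,-0.13,0.0],[0,0,0,0,0,-0.13,0.0],[0,0,-0.004,0,0,-0.13,0.0],[0,0,-0.01,0,0,-0.13,0.0],[0,0,-0.03,0,0,-0.13,0.0],[0,0,-0.05,0,0,-0.13,0.0],[0,0,-0.05,0,0,-0.13,0.0]]]'; python3 meas.py pics/w16.png | grep "pos"
```

```text
clock: 13.32
position: [0.5984, -0.1273, 0.1863]
ee_rot: [0.838, 0.545, 0.002, 0.002]
ft_force: [-0.4, -0.6, -1.5]
grip_width: 0.227
t 13.32 pos [ 0.5984 -0.1273  0.1863] head 1.1527 tilt [ 0.0063 -0.0007] F [-0.42 -0.56 -1.51] M [ 0.021  0.012 -0.023] grip 0.227
```

View pics/w16.png

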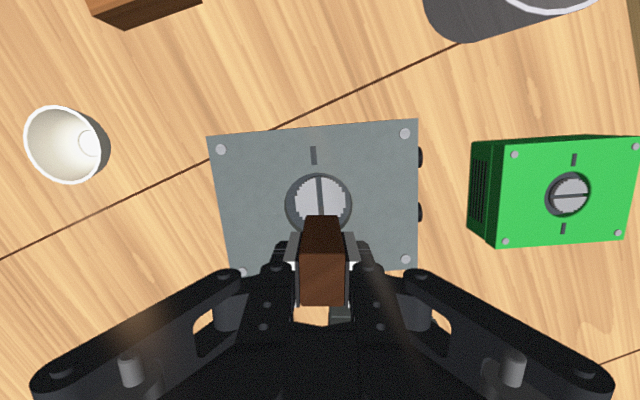

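Run:
```python
from h import *
a=cv2.imread('pics/w16.png'); T=toolT(); W=camT('wrist',T)
cv2.imwrite('pics/w16c.png',cv2.resize(a[140:220,270:370],None,fx=7,fy=7,interpolation=0))
g=a.min(2).astype(int); pts=[]
for r in range(182,214,2):
    row=g[r,300:340]; br=np.where(row>140)[0]; d=np.where(np.diff(br)>3)[0]
    if len(d)==1: pts.append((300+(br[d[0]]+br[d[0]+1])/2,r))
p=onz('wrist',pts,.089,W); print(len(p),"slot heading",np.arctan(np.polyfit(p[:,1],p[:,0],1)[0]))
m=(g<100).astype(np.uint8); m[:145]=0;m[168:]=0;m[:,:300]=0;m[:,325:]=0
q=np.argwhere(m); q=onz('wrist',q[:,::-1],.085,W); u,s,v=np.linalg.svd(q-q.mean(0)); print(len(q),"rib",np.arctan(v[0,0]/v[0,1]), "expect .336")
plan((.5240,.1345,.185),3.0205)
```

```text
16 slot heading 0.33819549200953625
102 rib 0.3508221428131146 expect .336
shift [ 0.2093 -0.1737 -0.0007] turn [ 0.0041  0.0028 -1.8678]
```

View pics/w16c.png

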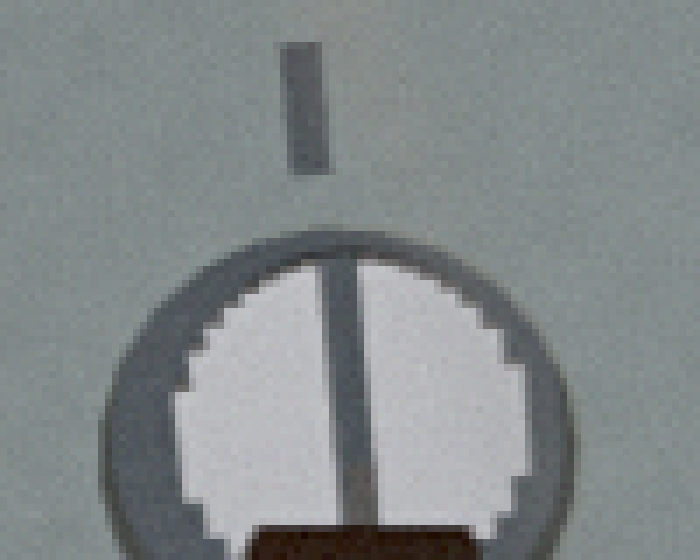

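The slot heading is 0.338 and the box axis is 0.336, so the fastener is home. Now back to the block.

```bash
python3 -m handwheel '[[[0.209,-0.174,-0.001,0.004,0.003,-1.868,0.0],[0.209,-0.174,-0.001,0.004,0.003,-1.868,0.0],[0.209,-0.174,-0.001,0.004,0.003,-1.868,0.0],[0.209,-0.174,-0.001,0.004,0.003,-1.868,0.0],[0.209,-0.174,-0.001,0.004,0.003,-1.868,0.0],[0.209,-0.174,-0.001,0.004,0.003,-1.868,0.0],[0.209,-0.174,-0.001,0.004,0.003,-1.868,0.0],[0.209,-0.174,-0.001,0.004,0.003,-1.868,0.0]]]';  python3 -m handwheel '[[[0,0,0,0,0,-0.1,0.0],[0,0,0,0,0,-0.2,0.0],[0,0,0,0,0,-0.3,0.0],[0,0,0,0,0,-0.3,0.0],[0,0,0,0,0,-0.3,0.0],[0,0,0,0,0,-0.3,0.0]]]'; python3 -c "
from h import *
st();plan((.5240,.1345,.155),3.0205)"
```

```text
clock: 14.38
position: [0.5226, 0.1343, 0.1837]
ee_rot: [0.239, 0.971, 0.0, -0.001]
ft_force: [1.6, 1.0, -0.9]
grip_width: 0.229
clock: 15.12
position: [0.5229, 0.1344, 0.1843]
ee_rot: [0.095, 0.995, 0.001, -0.001]
ft_force: [-0.1, -0.5, -0.6]
grip_width: 0.228
t 15.12 pos [0.5229 0.1344 0.1843] head 2.9516 tilt [-0.0014  0.0013] F [-0.14 -0.53 -0.59] M [ 0.02  -0.017  0.015] grip 0.228
shift [-0.0011  0.0002  0.0293] turn [ 0.0011 -0.0015 -0.0689]
```

```bash
python3 -m handwheel '[[[-0.001,0,0.03,0.001,-0.001,-0.069,0.0],[-0.001,0,0.06,0.001,-0.001,-0.069,0.0],[-0.001,0,0.072,0.001,-0.001,-0.069,0.0],[-0.001,0,0.072,0.001,-0.001,-0.069,0.0],[-0.001,0,0.072,0.001,-0.001,-0.069,0.0]]]';  python3 meas.py pics/w17.png | grep "pos"; python3 -c "
from h import *
cv2.imwrite('pics/s17.png',cv2.resize(manip.camera('side')[180:280,290:370],None,fx=6,fy=6,interpolation=2))"
```

```text
clock: 15.75
position: [0.5246, 0.1347, 0.1135]
ee_rot: [0.06, 0.998, 0.0, 0.001]
ft_force: [0.4, -0.5, -0.1]
grip_width: 0.227
t 15.75 pos [0.5246 0.1347 0.1135] head 3.0217 tilt [0.0012 0.0006] F [ 0.42 -0.55 -0.12] M [ 0.035 -0.015  0.001] grip 0.227
```

View pics/w17c.png

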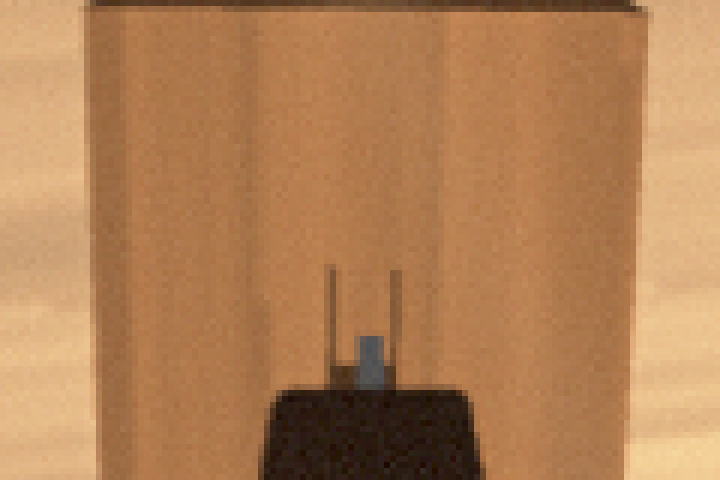

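View pics/s17.png

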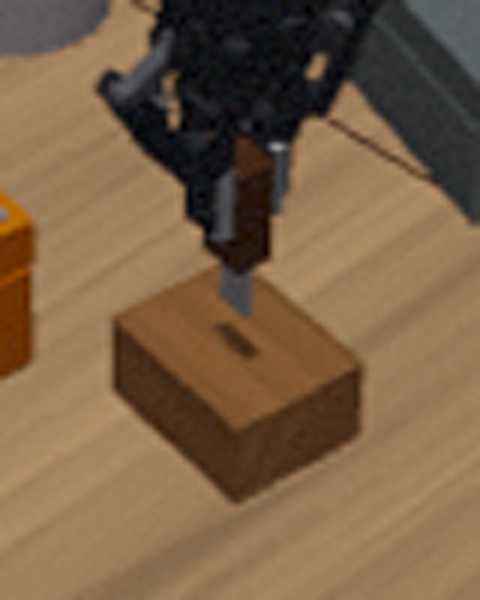

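The blade lines up with the pocket (crop columns 371 and 365). I'll lower it.

```bash
python3 -m handwheel '[[[0,0,0.015,0,0,0,0.0],[0,0,0.028,0,0,0,0.0],[0,0,0.038,0,0,0,0.0],[0,0,0.044,0,0,0,0.0],[0,0,0.048,0,0,0,0.0],[0,0,0.0485,0,0,0,0.0],[0,0,0.0485,0,0,0,0.0]]]';  python3 meas.py pics/w18.png | grep "pos"
```

```text
clock: 16.73
position: [0.5239, 0.1344, 0.0645]
ee_rot: [0.06, 0.998, -0.0, -0.0]
ft_force: [-3.9, -1.2, 7.1]
grip_width: 0.228
t 16.73 pos [0.5239 0.1344 0.0645] head 3.0218 tilt [-0.0003 -0.0002] F [-3.86 -1.21  7.11] M [-0.254  0.896 -0.005] grip 0.228
```

View pics/w18.png

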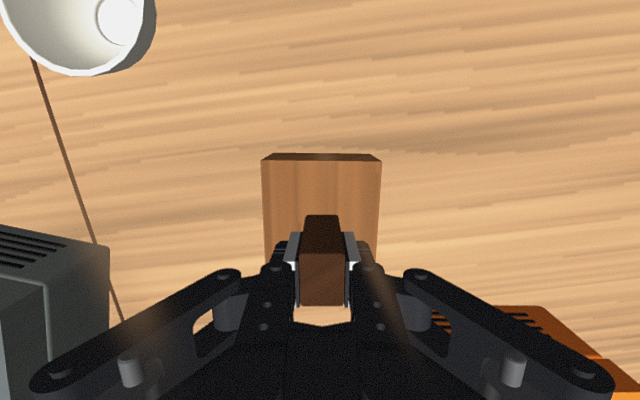

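Seated, with 7 N upward, as at the first grasp. I'll release partway and retreat upward.

```bash
python3 -m handwheel '[[[0,0,0,0,0,0,0.05],[0,0,0,0,0,0,0.05],[0,0,0,0,0,0,0.05],[0,0,0,0,0,0,0.05],[0,0,-0.04,0,0,0,0.06],[0,0,-0.08,0,0,0,0.06],[0,0,-0.125,0,0,0,0.06],[0,0,-0.125,0,0,0,0.06]]]';  python3 -m handwheel '[[[0,0,0,0,0,0,0.06],[0,0,0,0,0,0,0.06],[0,0,0,0,0,0,0.06]]]'; python3 meas.py pics/w19.png | grep "pos"; python3 -c "
from h import *
a=manip.camera('side');cv2.imwrite('pics/s19.png',a);cv2.imwrite('pics/t19.png',manip.camera('top'))"
```

```text
clock: 17.77
position: [0.5256, 0.1351, 0.1922]
ee_rot: [0.06, 0.998, 0.001, 0.003]
ft_force: [-0.5, 0.3, -0.0]
grip_width: 0.704
clock: 18.15
position: [0.5235, 0.1342, 0.188]
ee_rot: [0.06, 0.998, 0.0, -0.001]
ft_force: [0.4, 0.5, -0.5]
grip_width: 0.701
t 18.15 pos [0.5235 0.1342 0.188 ] head 3.022 tilt [-0.0019  0.0002] F [ 0.42  0.51 -0.49] M [-0.033  0.024 -0.022] grip 0.701
```

View pics/w19.png

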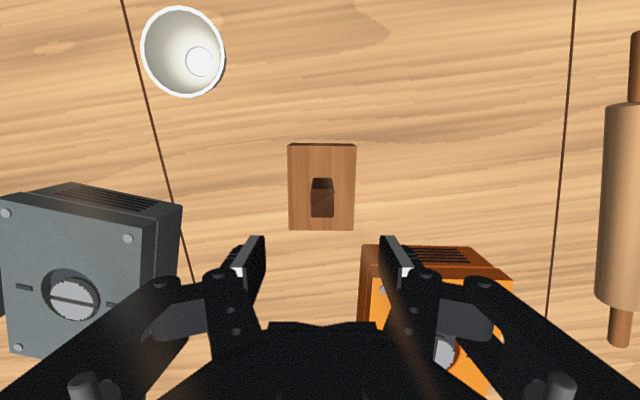

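View pics/s19.png

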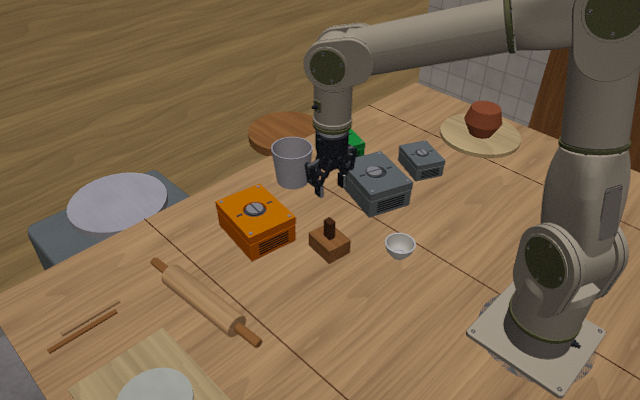

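The key stands upright in the block, at (322,197) in the wrist view. The slot lies in line with the ribs, and the bowl, pail and roller are where they were. One quick check of the key position before handing in.

Run:
```python
from h import *
a=cv2.imread('pics/w19.png'); g=a.max(2); m=(g<95).astype(np.uint8); m[:170]=0;m[225:]=0;m[:,:300]=0;m[:,345:]=0
x,y,w,h=cv2.boundingRect(max(cv2.findContours(m,0,2)[0],key=cv2.contourArea)); print(x,y,w,h)
T=toolT();W=camT('wrist',T)
p=onz('wrist',[(x-.5,y+h-.5),(x+w-.5,y+h-.5)],.1,W); print(p,np.linalg.norm(p[0]-p[1])); b=p.mean(0)+.013*np.r_[T[:2,0],0]; print("key xy",b)
q=onz('wrist',[(x+w/2-.5,y-.5)],.045,W)-.013*np.r_[T[:2,0],0]; print("from base edge",q)
s0,s1=cv2.imread('pics/side0.png'),cv2.imread('pics/s19.png')
for n,(r0,r1,c0,c1) in dict(key=(212,265,305,355),bowl=(230,262,383,418),roller=(255,350,148,265)).items():
    print(n,np.abs(s0[r0:r1,c0:c1].astype(int)-s1[r0:r1,c0:c1]).mean().round(1))
manip.hand_in(); st()
```

```text
311 178 23 39
[[0.5341355  0.122478   0.1       ]
 [0.53650048 0.14211128 0.1       ]] 0.019775205437437743
key xy [0.52241099 0.1338468  0.1       ]
from base edge [[0.52462075 0.13361114 0.045     ]]
key 3.9
bowl 3.6
roller 3.4
the job is handed in; nothing more can be done
the job is handed in; nothing more can be done
```

I handed the job in at about 18 s. The fastener is home, and the key is standing released and upright in the block's pocket.

**What I did:** I took the key from its block and lined its blade up with the slot by wrist camera. I lowered it about 5 mm into the slot, with no clear contact force on the way down. I then turned the fastener clockwise until the torque rose from 0.06 to 0.19 Nm. Forces at the wrist stayed below about 8 N in every reading I took. I backed off within the slack, lifted out, and put the key back.

**Last checks:**
- **Fastener:** the slot heading was 0.338 against 0.336 for the box's y axis, so cam is about 1.57. The rib itself measured 0.351, a coarser reading from few pixels.
- **Key:** it is about 1 mm from the pocket centre. Two readings of its position differed by about 2 mm, which is within camera accuracy. I did not measure its tilt or height; I judged both from the pictures, where it looks as it did at the start.
- **Other objects:** the bowl and the roller match their starting pictures. I compared the pail only by eye, and it looks unmoved.
- **Gripper:** it was clear of everything, 188 mm above the table.

No check failed.

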